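# Clamp a chocolate mould on the vibrating table

## Robot

A 6-joint arm with a two-finger parallel gripper is mounted at the origin on the work surface. World frame = base frame: x ahead of the robot, y to its left, z up, the work surface at z = 0. Lengths are in m, angles in rad, forces in N, time in s.
With the tool pointing down it reaches from about 0.25 to 0.775 m from the base axis. Payload 4 kg.
Tool frame: the origin (TCP) lies at the very end of the fingers, on their centre line; the grasp point (between the pads) lies robot.grip_depth behind it (robot.grip_depth is the distance from the TCP to the grasp point, in m); z points along the fingers, y is the line along which they close (so a half turn about z gives the same grasp; the last joint's range is limited). The gripper opens to 94 mm and grips with 3 to 60 N. Pads are 16 mm wide; open, the fingers measure 119 mm over their backs; the gripper's body (75 mm by 177 mm) begins 78 mm behind the grasp point.
Start: joints at [-1.449, 0.087, 1.371, -0, 1.684, -0.103], TCP at [0.123, -0.536, 0.206] pointing down, gripper open.
Joint ranges: [-3.1, 3.1], [-0.76, 2.03], [0.27, 2.55], [-1.08, 4.22], [0.17, 2.65], [-2.57, 2.57]. Speed limits (rad/s): [2.79, 2.79, 3.14, 3.14, 3.14, 3.14].

## Interface

Orientations are given as a unit quaternion [x, y, z, w].
In Python, from workcell import robot, get_image, ticket gives the robot as it stands.
- The arm moves only by the tool step_arm, never from a script. Its argument "moves" is a list of rows, each a list of 7 numbers: the shift along the tool's x, y, z in mm, then the turn, a rotation vector about the tool's x, y, z in degrees, then the closure, from -1 (fully open) to 1 (shut). In form: [[dx, dy, dz, wx, wy, wz, hand], ...]. A call has 1 to 8 rows; each row is the pose to reach, as a shift and turn from the pose commanded when the call began, along the tool's axes at that moment; what a row does not reach only later rows make up. A row lasts 1/8 s, in which the tool goes at most 62.5 mm and 10.7 degrees, less where a joint would pass 70% of its speed; a pose out of reach is approached as far as the arm can. A call with a gripper value outside its range is refused whole. The fingers move at their own pace and stop on an object; "newtons" is the grip in N (left out, the last holds). Time passes only in rows, so rows that repeat a pose let the fingers close. It gives the time, the measured TCP pose, the force, the opening and the grip force at its end, in the units of the state.
- robot.get_state(): the state, without advancing time (a new reading comes with each control period).
- get_image(name): name is "scene" or "top"; returns a dict with "color" (400x640x3 uint8, red, green, blue), "K" (3x3 intrinsics, pixels), "eye" and "orientation" of the camera in the world. Camera axes: x right, y down, z forward; pixel columns grow to the right and rows downward; lengths in m; the calibration is good to about 2 mm. A picture is of the moment at which its call begins. There is no depth.
- ticket.sign_off(): hands the job in; it is judged then, once.
The state is a dict: "clock": time; "q": joint angles; "qvel": joint speeds; "joint_efforts": joint torques, N m; "position": TCP position; "eef_rot": TCP orientation; "force": force on the tool from outside, world axes, zero at the start; "moment": the same for the moment, N m; "width": finger opening in m; "grasp_force": force on a finger pad.
Only numpy, scipy, OpenCV 4.12 (cv2) and the standard library are available. Lean on these libraries where they do the work, as an engineer would, in place of code of your own. Each camera call takes 0.05 s, during which the arm holds its last target. There are 200 camera calls.

## Task

The empty chocolate mould lies loose on the vibrating table: clamp it ready for filling, pushing with the fingertips, with no need to grip anything. Swing the red-handled cam lever all the way round to its released stop (the cam's low point) so that the clamp bar comes free, push the clamp bar forward until the mould sits square and tight between the bar and the fixed stop, then swing the lever all the way back to lock the bar there. Do not lift or tip the mould, and leave the piping nozzle, jar, bowl and palette knife where they are.

Things in the scene. Friction and masses are not known exactly. Their poses are not given: they have to be found in the camera images.
- vibro: Vibrating table, fixed: flat 400 x 340 mm plate on a steel housing. Origin on the work surface under the plate's middle; its +x is forward, from lever end to fixed stop, z up. In this frame (mm): plate's upper face z 130, lips 12 high along y +-170; fixed stop rail 290 long, 30 high, its face at x 150; the bar's guide block x -160 to -90, y -38 to 82, up to 30 above the plate.
- bar (a joint): Clamp bar, blue plastic with a white facing, 280 mm across the plate, 16 mm thick, 3 to 33 mm above the plate; a steel tongue 30 mm wide runs back from its middle through the guide block. Value (m): 0 = right back, grows forward, limit 0.070; clamping face at x = -0.045 + value of vibro. Free: 2 N drag, stays where left. Locked: holds against 40 N. Mould tight on the stop: value 0.060.
- bar_back (a point): Middle of the clamp bar's back face, at its top edge, 33 mm above the plate; moves with the bar. The back face can be pushed (towards +x of vibro) 90 to 130 mm to either side of this point, clear of the guide block; a finger that comes down 15 to 40 mm behind it there meets nothing on the lever's (+y) side, released; the nozzle stands farther back on the other.
- cam (a joint): Cam plate with a roller nose, and its lever, on an upright pin. Value (rad): 0 = released stop, cam's low point, brass brake shoe clear of the tongue; 2.0 = locked stop, cam's high point: the nose presses the shoe on the tongue. Grows anticlockwise seen from above; stays where left. Takes about 4 N at the handle, up to 8 N over the last 0.4 rad before the locked stop.
- cam_pivot (a point): On the axis of the cam's pin, at the height of the middle of the lever arm, 39 mm above the plate. The steel lever arm is 14 mm wide and 8 mm thick (35 to 43 mm above the plate), and passes above the guide block and tongue.
- lever_grip (a point): Middle of the red upright handle at the end of the lever, 90 mm from the pin: a cylinder 18 mm in diameter and 36 mm tall (43 to 79 mm above the plate). Seen from above, the direction from the pin to the handle, measured anticlockwise from +x of vibro, is 1.92 rad + the value of joint cam.
- mould_mid (a point): Centre of the empty mould, half-way up: a pale ice-blue plastic tray 135 mm (its x) by 275 mm (its y), 24 mm high, 0.4 to 0.65 kg, with 4 x 8 square pockets, lying flat on the plate between the clamp bar and the fixed stop, a little askew. Its x and y lie roughly along those of vibro. Clamped, its centre is at x 82.5 mm in the frame of vibro.
- nozzle: Steel piping nozzle, a cone 27 mm wide at the foot and 48 mm tall, standing on the plate. Origin: centre of its foot. Leave it alone.
- jar: Orange jar of colour, 60 mm in diameter, 85 mm tall, on the worktop. Origin: centre of its foot. Leave it alone.
- bowl: Steel bowl, 140 mm across the rim, 60 mm tall, on the worktop. Origin: centre of its foot. Leave it alone.
- palette_knife: Palette knife 240 mm long lying on the worktop along its own x. Origin: under its middle. Leave it alone.

How it is judged:
By the outcome, as a careful person would: the job done as asked, in the order asked, and still so for the second after the job is handed in, with the robot touching nothing.
It also fails if it takes over 72 s, if anything falls off the work surface, if the arm or the gripper's body presses on something with over 40 N, if the wrist force passes 120 N, or if a joint passes its speed limit or range.

## Working session

There is one attempt and no reset: what is moved stays moved. The work goes in short steps, Python scripts to look and compute and a tool call to move; the robot and the scene stay as the last step left them, time stands still between calls to the robot, and variables do not carry over. Pictures are saved under pics/ and viewed, at most 10 in all, crops included, and the job is handed in when it is done.

Besides the shell and the picture viewer there is one more tool, called after ">>>" by a JSON object that holds its "method" and its "body", one argument or row to a line. step_arm: Moves the arm, as the interface text tells. Its arguments: {"type":"object","properties":{"moves":{"type":"array","items":{"type":"array","items":{"type":"number"}}},"newtons":{"type":"number"}},"required":["moves"]}

```bash
mkdir -p pics; ls; python3 - <<'E'
from workcell import robot,get_image
import cv2,json
import numpy as np
d={}
for n in("scene","top"):
    i=get_image(n);cv2.imwrite(f"pics/{n}0.png",i["color"][:,:,::-1]);
    print(n,np.array(i["K"]).tolist(),i["eye"],i["orientation"])
print(robot.get_state(),robot.grip_depth)
E
```

```text
pics
scene [[454.9079001537557, 0.0, 323.7304133424657], [0.0, 454.9079001537557, 196.66390527609198], [0.0, 0.0, 1.0]] [1.03647068 0.15852554 1.17157495] [ 0.57918674  0.78271845 -0.18187815 -0.13716737]
top [[496.29060005740695, 0.0, 312.1722264765969], [0.0, 496.29060005740695, 204.69389826076005], [0.0, 0.0, 1.0]] [0.39142614 0.01426529 1.49606365] [ 0.71238707 -0.69961807  0.04583451 -0.03063369]
{'clock': 0.1, 'q': array([-1.44910760e+00,  8.78420091e-02,  1.37206149e+00, -2.76693579e-05,
        1.68360227e+00, -1.03090278e-01]), 'qvel': array([-0.00130041, -0.00075716, -0.00408932, -0.00050428,  0.00056203,
        0.00049992]), 'joint_efforts': array([ 1.31497753e-03, -3.41254771e+01, -3.03301013e+01,  7.17894151e-02,
        3.04732681e-02, -1.00221314e-04]), 'position': array([ 0.12252213, -0.53568221,  0.20446371]), 'eef_rot': array([ 9.93690663e-01,  1.12151461e-01, -2.26427316e-05, -9.56386091e-04]), 'force': array([-0.28213591,  0.15180356,  0.5275153 ]), 'moment': array([ 0.00082122,  0.044305  , -0.00615392]), 'grasp_force': 0.0, 'width': 0.09419015608469027} 0.0188
```

View pics/scene0.png

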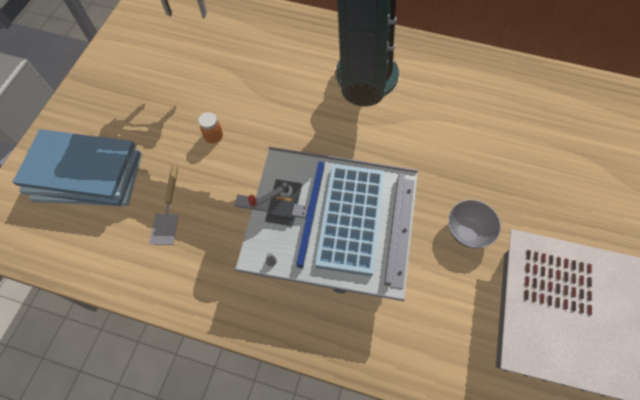

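View pics/top0.png

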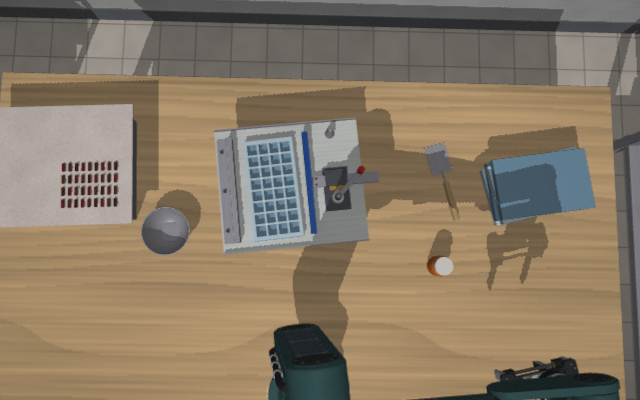

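```bash
python3 - <<'E'
import cv2
a=cv2.imread("pics/top0.png")[105:265,200:395];cv2.imwrite("pics/t1.png",cv2.resize(a,None,fx=3.75,fy=3.75,interpolation=cv2.INTER_CUBIC))
a=cv2.imread("pics/scene0.png")[140:305,225:430];cv2.imwrite("pics/s1.png",cv2.resize(a,None,fx=3.6,fy=3.6,interpolation=cv2.INTER_CUBIC))
E
```

```text
(no output)
```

View pics/t1.png

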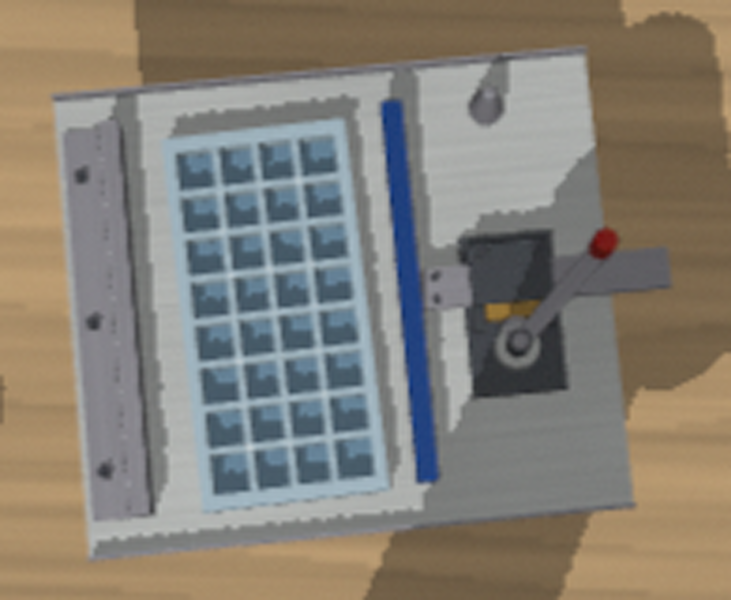

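View pics/s1.png

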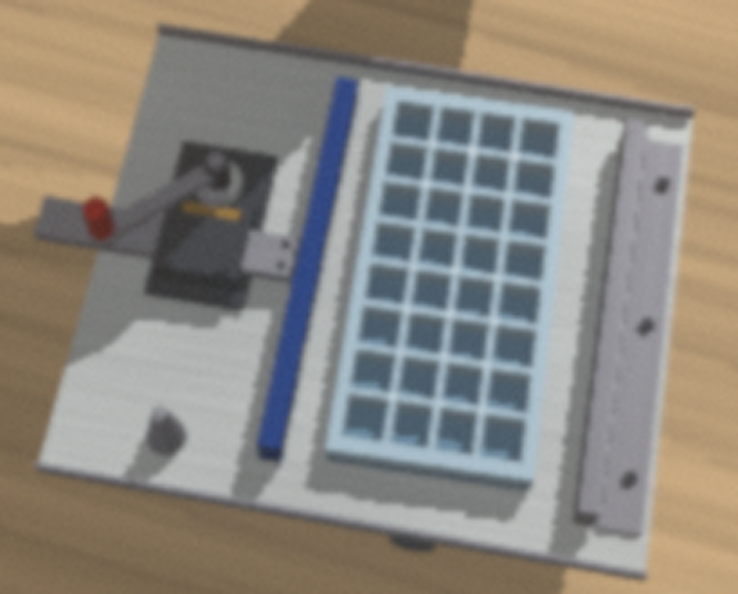

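The clamp is seen clearly. In `t1.png` (top crop) the stop is at left (x≈135), the bar's back edge runs from (402,100) to (437,480), the pin is at (518,342), the red handle top is at (604,240) and the nozzle is at (487,100). The lever is at its locked end. Next I fit the poses.

```bash
cat >h.py <<'E'
import numpy as np
from scipy.spatial.transform import Rotation as R
from scipy.optimize import least_squares
C={"t":(np.array([[496.2906,0,312.1722],[0,496.2906,204.6939],[0,0,1]]),[0.39142614,0.01426529,1.49606365],[0.71238707,-0.69961807,0.04583451,-0.03063369]),
"s":(np.array([[454.9079,0,323.7304],[0,454.9079,196.6639],[0,0,1]]),[1.03647068,0.15852554,1.17157495],[0.57918674,0.78271845,-0.18187815,-0.13716737])}
def proj(c,p):
    K,e,q=C[c]; v=K@(R.from_quat(q).inv().apply(np.array(p)-e)); return v[:2]/v[2]
def vib(P,x,y,z):  # mm in vibro -> world m
    c,s=np.cos(P[2]),np.sin(P[2]); return np.array([P[0]+(c*x-s*y)/1000,P[1]+(s*x+c*y)/1000,z/1000])
E
python3 - <<'E'
from h import *
T=lambda u,v:np.array([200+(u+.5)/3.75-.5,105+(v+.5)/3.75-.5]); S=lambda u,v:np.array([225+(u+.5)/3.6-.5,140+(v+.5)/3.6-.5])
# P: X,Y,yaw,bar,pivx,pivy,ang,mx,my,myaw
def obs(P):
    b=-61+P[3]; h=(P[4]+90*np.cos(P[6]),P[5]+90*np.sin(P[6]))
    def m(x,y): c,s=np.cos(P[9]),np.sin(P[9]); return P[7]+c*x-s*y,P[8]+s*x+c*y,154
    return [("t",T(55,95),(200,-170,142)),("t",T(585,47),(-200,-170,142)),("t",T(632,505),(-200,170,142)),("t",T(90,557),(200,170,142)),
    ("s",S(160,27),(-200,170,142)),("s",S(692,112),(200,170,142)),("s",S(40,468),(-200,-170,142)),("s",S(643,577),(200,-170,142)),
    ("t",T(119,121),(150,-145,160)),("t",T(153,514),(150,145,160)),
    ("t",T(460,238),(-90,-38,160)),("t",T(552,230),(-160,-38,160)),("t",T(567,388),(-160,82,160)),("t",T(475,397),(-90,82,160)),
    ("t",T(402,100),(b,-140,163)),("t",T(437,480),(b,140,163)),("s",S(335,77),(b,140,163)),("s",S(260,445),(b,-140,163)),
    ("t",T(518,342),(P[4],P[5],176)),("s",S(216,160),(P[4],P[5],176)),
    ("t",T(604,240),(*h,209)),("s",S(96,205),(*h,209)),
    ("t",T(165,140),m(67.5,-137.5)),("t",T(343,121),m(-67.5,-137.5)),("t",T(388,487),m(-67.5,137.5)),("t",T(205,510),m(67.5,137.5))]
f=lambda P:np.concatenate([proj(c,vib(P,*p))-o for c,o,p in obs(P)])
r=least_squares(f,[.45,.05,1.6,10,-125,40,4,60,0,0],x_scale=[.1,.1,.1,10,10,10,.1,10,10,.1],loss="soft_l1")
P=r.x;print(P.round(4),"cam",P[6]-1.92);print(f(P).reshape(-1,2).round(1).tolist())
np.save("P.npy",P)
for n,p in dict(piv=(P[4],P[5],169),handle=(P[4]+90*np.cos(P[6]),P[5]+90*np.sin(P[6]),191),rel=(P[4]+90*np.cos(1.92),P[5]+90*np.sin(1.92),191),push=(-61+P[3],110,163)).items():print(n,vib(P,*p).round(4))
E
```

```text
[ 5.94300e-01  4.69000e-02  1.68320e+00  3.73280e+00 -1.24863e+02
  4.89037e+01  3.91730e+00  4.83443e+01  7.59330e+00  2.68000e-02] cam 1.9973481569364817
[[-1.1, 0.5], [0.5, 0.8], [1.0, -0.4], [-1.1, -0.3], [-0.7, -0.7], [1.3, -0.3], [-1.5, -2.4], [1.2, -1.6], [-0.4, -0.8], [-1.0, -0.0], [-0.3, -1.6], [0.6, -1.7], [1.1, -0.4], [-0.0, -0.4], [-0.3, -0.4], [0.2, -0.2], [1.1, -0.7], [-0.8, -0.2], [0.5, 0.2], [0.4, 0.4], [0.3, -0.0], [0.2, 0.1], [-0.7, -0.3], [0.6, -0.9], [0.6, 0.5], [-0.4, 0.5]]
piv [ 0.5598 -0.0826  0.169 ]
handle [ 0.6296 -0.1394  0.191 ]
rel [ 0.4792 -0.1227  0.191 ]
push [ 0.4915 -0.0223  0.163 ]
```

```bash
cat >>h.py <<'E'
P=np.load("P.npy"); 
def rows(targets,s=None):  # targets: world x,y,z, yaw of tool y (deg)
    from workcell import robot
    s=s or robot.get_state(); M=R.from_quat(s["eef_rot"])
    for x,y,z,a in targets:
        a=np.radians(a); Y=np.array([np.cos(a),np.sin(a),0]); Z=np.array([0,0,-1.]); X=np.cross(Y,Z)
        d=M.inv().apply(np.array([x,y,z])-s["position"])*1000; w=(M.inv()*R.from_matrix(np.c_[X,Y,Z])).as_rotvec(degrees=True)
        print(d.round(1).tolist(),w.round(1).tolist())
def lever(cam,z,over=0,r=90): # tool pose straddling handle, cam in rad, over in deg (cw)
    t=1.92+cam-np.radians(over); p=vib(P,P[4]+r*np.cos(t),P[5]+r*np.sin(t),z*1000); return (*p,np.degrees(t+P[2])-270)
E
python3 - <<'E'
from h import *
print(lever(2,.27)); rows([lever(2,.27)])
E
```

```text
(np.float64(0.6297416099133863), np.float64(-0.13920654326157125), np.float64(0.27), np.float64(51.039468851262654))
[582.8, -273.6, -64.9] [-0.0, -0.1, -128.2]
```

>>> {"method": "step_arm", "body": {
  "moves": [
    [0,0,-60,0,0,-10,0.32],
    [60,-28,-65,0,0,-20,0.32],
    [120,-56,-65,0,0,-30,0.32],
    [180,-85,-65,0,0,-40,0.32],
    [240,-113,-65,0,0,-50,0.32],
    [300,-141,-65,0,0,-60,0.32],
    [360,-169,-65,0,0,-70,0.32],
    [410,-193,-65,0,0,-80,0.32]
  ]
}}

```text
clock: 1.1
position: [0.4681, -0.2649, 0.27]
eef_rot: [0.687, 0.727, -0.0, -0.0]
force: [0.2, -0.5, 0.3]
width: 0.0318
grasp_force: 0.0
```

```bash
python3 - <<'E'
from h import *
rows([lever(2,.27)])
E
```

```text
[116.4, 168.5, -0.1] [-0.0, -0.0, -47.8]
```

>>> {"method": "step_arm", "body": {
  "moves": [
    [28,40,0,0,0,-10,0.32],
    [56,80,0,0,0,-20,0.32],
    [84,120,0,0,0,-30,0.32],
    [100,145,0,0,0,-40,0.32],
    [108,157,0,0,0,-48,0.32],
    [108,157,0,0,0,-48,0.32],
    [108,157,0,0,0,-48,0.32]
  ]
}}

```text
clock: 1.98
position: [0.6177, -0.1511, 0.2701]
eef_rot: [0.336, 0.942, -0.0, -0.0]
force: [-0.3, -0.1, -0.7]
width: 0.032
grasp_force: 0.0
```

```bash
python3 - <<'E'
from h import *
from workcell import get_image
import cv2
rows([lever(2,.182)])
a=get_image("scene")["color"][130:290,205:405,::-1];cv2.imwrite("pics/s2.png",cv2.resize(a,None,fx=3.6,fy=3.6,interpolation=cv2.INTER_CUBIC))
E
```

```text
[-1.8, 16.9, 88.1] [-0.0, -0.0, -0.3]
```

View pics/s2.png

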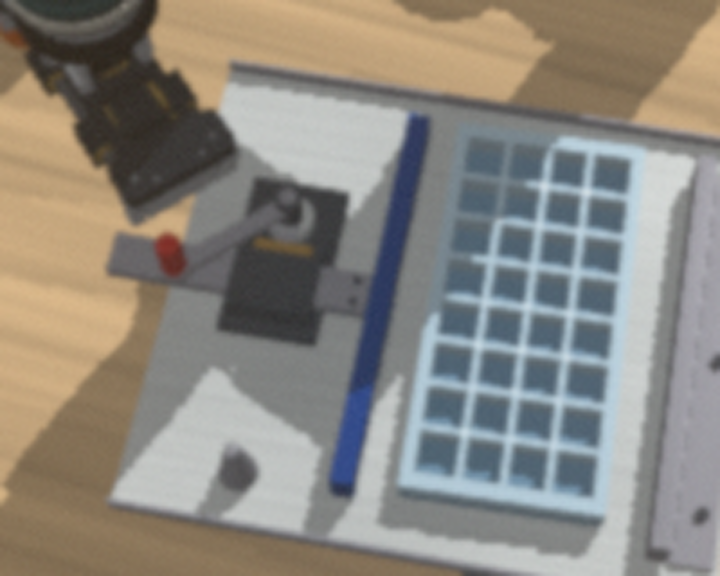

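The picture shows the gripper above and to the left of the handle (at pixel 170,255), with the scene undisturbed. The arm is 17 mm short of the handle, so I correct that and then descend.

>>> {"method": "step_arm", "body": {
  "moves": [
    [-2,17,0,0,0,0,0.32],
    [-2,17,0,0,0,0,0.32],
    [-2,17,30,0,0,0,0.32],
    [-2,17,60,0,0,0,0.32],
    [-2,17,88,0,0,0,0.32],
    [-2,17,88,0,0,0,0.32]
  ]
}}

```text
clock: 2.78
position: [0.6289, -0.1383, 0.1793]
eef_rot: [0.335, 0.942, -0.0, -0.003]
force: [-0.0, 0.0, 0.5]
width: 0.0319
grasp_force: 0.0
```

```bash
python3 - <<'E'
from h import *
rows([lever(2-.14*i,.182) for i in range(1,9)])
E
```

```text
[-0.3, -12.7, -2.7] [-0.2, -0.3, 7.8]
[2.2, -25.0, -2.7] [-0.2, -0.3, 15.9]
[6.5, -36.9, -2.6] [-0.2, -0.3, 23.9]
[12.4, -48.0, -2.5] [-0.2, -0.3, 31.9]
[19.8, -58.2, -2.5] [-0.3, -0.3, 39.9]
[28.5, -67.3, -2.4] [-0.3, -0.2, 48.0]
[38.5, -75.0, -2.3] [-0.3, -0.2, 56.0]
[49.4, -81.3, -2.2] [-0.3, -0.2, 64.0]
```

>>> {"method": "step_arm", "body": {
  "moves": [
    [0,-13,-1,0,0,8,0.32],
    [2,-25,-1,0,0,16,0.32],
    [6.5,-37,-1,0,0,24,0.32],
    [12,-48,-1,0,0,32,0.32],
    [20,-58,-1,0,0,40,0.32],
    [28.5,-67,-1,0,0,48,0.32],
    [38.5,-75,-1,0,0,56,0.32],
    [49,-81,-1,0,0,64,0.32]
  ]
}}

```text
clock: 3.78
position: [0.5428, -0.1711, 0.1853]
eef_rot: [0.785, 0.62, 0.002, 0.002]
force: [3.2, -0.3, -2.5]
width: 0.0325
grasp_force: 1.7
```

```bash
python3 - <<'E'
from h import *
rows([lever(c,.182) for c in (.75,.6,.45,.3,.15,.05,-.05,-.12)])
E
```

```text
[0.7, -15.3, 3.2] [0.3, -0.0, 7.2]
[3.4, -28.5, 3.2] [0.3, -0.0, 15.8]
[8.0, -41.2, 3.1] [0.3, -0.1, 24.4]
[14.5, -53.0, 3.0] [0.3, -0.1, 33.0]
[22.7, -63.8, 3.0] [0.3, -0.1, 41.6]
[29.0, -70.2, 2.9] [0.3, -0.1, 47.3]
[35.9, -75.9, 2.9] [0.3, -0.1, 53.0]
[41.0, -79.6, 2.9] [0.3, -0.1, 57.0]
```

>>> {"method": "step_arm", "body": {
  "moves": [
    [1,-15,1,0,0,7,0.32],
    [3.5,-28.5,2,0,0,16,0.32],
    [8,-41,2,0,0,24,0.32],
    [14.5,-53,2,0,0,33,0.32],
    [23,-64,2,0,0,41,0.32],
    [29,-70,2,0,0,47,0.32],
    [36,-76,2,0,0,53,0.32],
    [36,-76,2,0,0,53,0.32]
  ]
}}

```text
clock: 4.78
position: [0.4767, -0.1191, 0.1844]
eef_rot: [0.978, 0.208, 0.002, 0.002]
force: [0.7, -0.1, 1.8]
width: 0.0322
grasp_force: 0.9
```

```bash
python3 - <<'E'
from h import *
rows([lever(c,.182) for c in (0,-.05,-.1,-.15,-.2)])
E
```

```text
[0.7, 4.3, 2.4] [0.3, -0.2, -2.5]
[0.7, -0.2, 2.4] [0.3, -0.2, 0.4]
[0.8, -4.7, 2.3] [0.3, -0.2, 3.2]
[1.2, -9.2, 2.3] [0.3, -0.2, 6.1]
[1.8, -13.6, 2.3] [0.2, -0.2, 9.0]
```

>>> {"method": "step_arm", "body": {
  "moves": [
    [1,-3,0,0,0,2,0.32],
    [1,-6,0,0,0,4,0.32],
    [1,-6,0,0,0,4,0.32]
  ]
}}

```text
clock: 5.15
position: [0.4761, -0.1155, 0.1836]
eef_rot: [0.985, 0.173, 0.002, 0.004]
force: [2.9, -6.1, 0.7]
width: 0.0319
grasp_force: 3.7
```

>>> {"method": "step_arm", "body": {
  "moves": [
    [0,-2,0,0,0,0,0.32],
    [0,-4,0,0,0,0,0.32],
    [0,-4,0,0,0,0,0.32]
  ]
}}

```text
clock: 5.52
position: [0.4761, -0.1154, 0.1835]
eef_rot: [0.985, 0.172, 0.003, 0.008]
force: [7.3, -15.7, -2.3]
width: 0.0322
grasp_force: 8.4
```

The lever is on its released stop: 17 N produced no motion. Next I back off, lift, and move behind the bar.

```bash
python3 - <<'E'
from h import *
a=np.degrees(P[2])-180
rows([(*vib(P,-87,112,z),a) for z in (260,145)])
E
```

```text
[37.5, -52.7, -77.2] [0.9, -0.3, 13.3]
[37.0, -54.5, 37.7] [0.9, -0.3, 13.3]
```

>>> {"method": "step_arm", "body": {
  "moves": [
    [0,8,0,0,0,0,0.32],
    [0,8,-30,0,0,0,0.32],
    [0,8,-77,0,0,0,0.32],
    [0,8,-77,0,0,0,1],
    [37,-26,-77,0,0,7,1],
    [37,-52,-77,0,0,13,1],
    [37,-52,-77,0,0,13,1],
    [37,-52,-77,0,0,13,1]
  ]
}}

```text
clock: 6.52
position: [0.4895, -0.0476, 0.2579]
eef_rot: [0.998, 0.061, -0.001, 0.0]
force: [-0.7, 0.3, 0.0]
width: 0.0003
grasp_force: 0.0
```

```bash
python3 - <<'E'
from h import *
from workcell import get_image
import cv2
a=np.degrees(P[2])-180
rows([(*vib(P,x,112,z),a) for x,z in ((-87,145),(-67,145),(-9,145))])
a=get_image("top")["color"][105:265,200:395,::-1];cv2.imwrite("pics/t2.png",cv2.resize(a,None,fx=3.75,fy=3.75,interpolation=cv2.INTER_CUBIC))
E
```

```text
[2.8, 4.8, 112.9] [0.0, 0.1, 0.5]
[3.0, -15.2, 112.9] [0.0, 0.1, 0.5]
[3.5, -73.2, 112.9] [0.0, 0.1, 0.5]
```

View pics/t2.png

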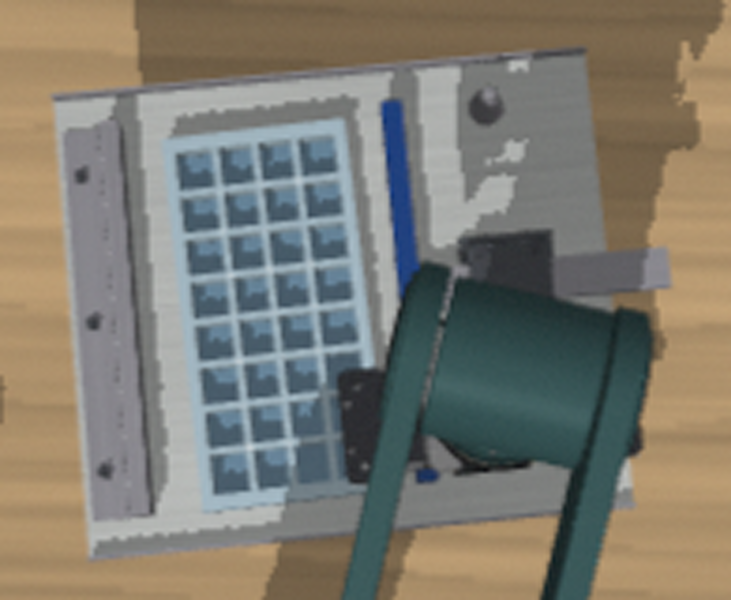

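The picture shows the gripper over the bar's +y end, with nothing else moved. I turn the tool 90° so that both fingertips push side by side.

>>> {"method": "step_arm", "body": {
  "moves": [
    [3,5,0,0,0,-10,1],
    [3,5,0,0,0,-20,1],
    [3,5,0,0,0,-30,1],
    [3,5,0,0,0,-40,1],
    [3,5,0,0,0,-50,1],
    [3,5,0,0,0,-60,1],
    [3,5,0,0,0,-70,1],
    [3,5,0,0,0,-80,1]
  ]
}}

```text
clock: 7.58
position: [0.4933, -0.0529, 0.2582]
eef_rot: [0.724, 0.689, -0.0, -0.0]
force: [-0.3, 0.4, -0.5]
width: 0.0004
grasp_force: 0.0
```

>>> {"method": "step_arm", "body": {
  "moves": [
    [0,0,0,0,0,-10,1],
    [0,0,0,0,0,-10,1],
    [0,0,0,0,0,-10,1]
  ]
}}

```text
clock: 7.95
position: [0.4933, -0.0524, 0.2583]
eef_rot: [0.665, 0.747, -0.0, -0.0]
force: [-0.7, 0.2, 0.2]
width: 0.0003
grasp_force: 0.0
```

```bash
python3 - <<'E'
from h import *
a=np.degrees(P[2])-90
rows([(*vib(P,x,112,z),a) for x,z in ((-87,145),(-67,145),(-9,145))])
E
```

```text
[0.4, -0.4, 113.3] [-0.0, 0.0, 0.3]
[20.4, -0.3, 113.3] [-0.0, 0.0, 0.3]
[78.4, -0.1, 113.3] [-0.0, 0.0, 0.3]
```

Descend, then push.

>>> {"method": "step_arm", "body": {
  "moves": [
    [0,0,50,0,0,0,1],
    [0,0,90,0,0,0,1],
    [0,0,112,0,0,0,1],
    [0,0,112,0,0,0,1],
    [10,0,112,0,0,0,1],
    [20,0,112,0,0,0,1],
    [25,0,112,0,0,0,1]
  ]
}}

```text
clock: 8.82
position: [0.4913, -0.027, 0.1482]
eef_rot: [0.663, 0.748, 0.0, 0.002]
force: [0.3, -1.8, 1.8]
width: 0.0006
grasp_force: 1.2
```

>>> {"method": "step_arm", "body": {
  "moves": [
    [4,0,0,0,0,0,1],
    [8,0,0,0,0,0,1],
    [12,0,0,0,0,0,1],
    [16,0,0,0,0,0,1],
    [20,0,0,0,0,0,1],
    [24,0,0,0,0,0,1],
    [28,0,0,0,0,0,1],
    [32,0,0,0,0,0,1]
  ]
}}

```text
clock: 9.82
position: [0.4866, 0.0047, 0.1465]
eef_rot: [0.663, 0.748, -0.0, 0.0]
force: [2.1, -4.4, 1.2]
width: 0.0006
grasp_force: 2.4
```

```bash
python3 - <<'E'
from h import *
a=np.degrees(P[2])-90
rows([(*vib(P,x,112,z),a) for x,z in ((-9,145),)])
E
```

```text
[20.9, -0.1, 1.5] [0.0, 0.0, 0.4]
```

>>> {"method": "step_arm", "body": {
  "moves": [
    [3,0,0,0,0,0,1],
    [6,0,0,0,0,0,1],
    [9,0,0,0,0,0,1],
    [12,0,0,0,0,0,1],
    [14,0,0,0,0,0,1],
    [16,0,0,0,0,0,1],
    [18,0,0,0,0,0,1],
    [18,0,0,0,0,0,1]
  ]
}}

```text
clock: 10.82
position: [0.4845, 0.023, 0.1465]
eef_rot: [0.663, 0.748, 0.0, -0.0]
force: [1.9, -3.4, 0.7]
width: 0.0007
grasp_force: 1.7
```

>>> {"method": "step_arm", "body": {
  "moves": [
    [1,0,0,0,0,0,1],
    [2,0,0,0,0,0,1],
    [3,0,0,0,0,0,1],
    [3,0,0,0,0,0,1]
  ]
}}

```text
clock: 11.32
position: [0.4842, 0.0253, 0.1465]
eef_rot: [0.663, 0.748, -0.0, 0.0]
force: [3.9, -3.7, -0.1]
width: 0.0005
grasp_force: 2.4
```

>>> {"method": "step_arm", "body": {
  "moves": [
    [1,0,0,0,0,0,1],
    [2,0,0,0,0,0,1],
    [3,0,0,0,0,0,1],
    [3,0,0,0,0,0,1]
  ]
}}

```text
clock: 11.82
position: [0.4842, 0.0253, 0.1465]
eef_rot: [0.664, 0.748, -0.002, 0.003]
force: [3.6, -11.8, 0.3]
width: 0.0009
grasp_force: 5.8
```

>>> {"method": "step_arm", "body": {
  "moves": [
    [1,0,0,0,0,0,1],
    [2,0,0,0,0,0,1],
    [2,0,0,0,0,0,1]
  ]
}}

```text
clock: 12.2
position: [0.4842, 0.0253, 0.1466]
eef_rot: [0.664, 0.747, -0.004, 0.004]
force: [4.5, -15.9, -0.4]
width: 0.0009
grasp_force: 8.1
```

>>> {"method": "step_arm", "body": {
  "moves": [
    [2,0,0,0,0,0,1],
    [4,0,0,0,0,0,1],
    [4,0,0,0,0,0,1]
  ]
}}

```text
clock: 12.58
position: [0.4842, 0.0253, 0.1467]
eef_rot: [0.665, 0.747, -0.006, 0.007]
force: [5.6, -24.7, -1.2]
width: 0.0005
grasp_force: 12.6
```

```bash
python3 - <<'E'
from h import *
rows([lever(0,z) for z in (.27,.184)])
E
```

```text
[-148.8, -21.9, -120.5] [0.7, 1.0, 70.1]
[-147.2, -21.9, -34.5] [0.7, 1.0, 70.1]
```

The bar is tight against the mould: at 25 N it holds with no motion. I back off, lift, and return to the lever.

>>> {"method": "step_arm", "body": {
  "moves": [
    [-12,0,0,0,0,0,1],
    [-30,0,0,0,0,0,1],
    [-30,0,-50,0,0,0,1],
    [-30,0,-110,0,0,0,1],
    [-50,-5,-122,0,0,10,0.32],
    [-80,-10,-122,0,0,20,0.32],
    [-120,-15,-122,0,0,30,0.32],
    [-155,-22,-122,0,0,40,0.32]
  ]
}}

```text
clock: 13.58
position: [0.479, -0.1224, 0.2679]
eef_rot: [0.88, 0.474, -0.0, -0.001]
force: [-0.5, 0.2, 0.5]
width: 0.0317
grasp_force: 0.0
```

>>> {"method": "step_arm", "body": {
  "moves": [
    [0,0,0,0,0,10,0.32],
    [0,0,0,0,0,20,0.32],
    [0,0,0,0,0,30,0.32],
    [0,0,0,0,0,30,0.32]
  ]
}}

```text
clock: 14.08
position: [0.4792, -0.1215, 0.2679]
eef_rot: [0.972, 0.234, -0.001, -0.001]
force: [-0.3, -0.1, -0.2]
width: 0.0317
grasp_force: 0.0
```

```bash
python3 - <<'E'
from h import *
from workcell import get_image
import cv2
rows([lever(0,.27)])
a=get_image("scene")["color"][130:290,205:425,::-1];cv2.imwrite("pics/s3.png",cv2.resize(a,None,fx=3.6,fy=3.6,interpolation=cv2.INTER_CUBIC))
E
```

```text
[-0.6, 1.1, -2.1] [-0.1, 0.0, 0.6]
```

View pics/s3.png

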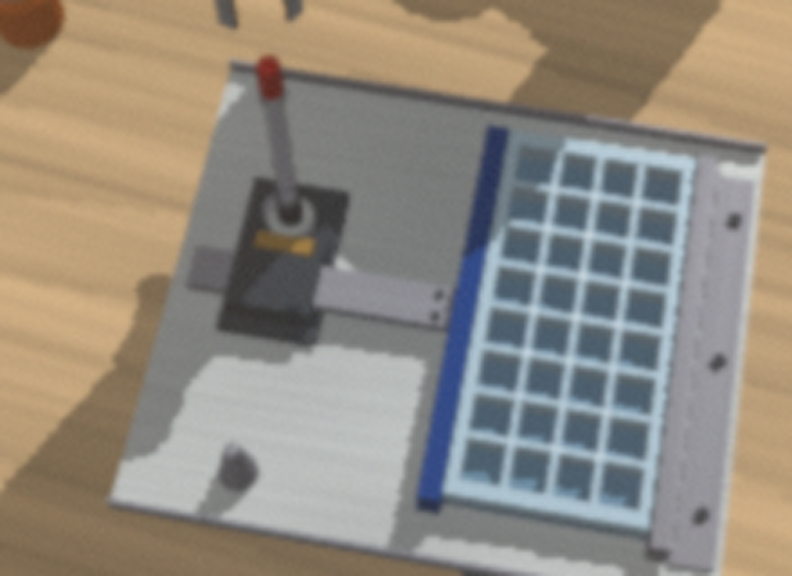

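The mould is square between the bar (pixel 465,320) and the stop (685,350). The lever is at its released stop, with the handle at (270,75). I descend and swing it back.

>>> {"method": "step_arm", "body": {
  "moves": [
    [0,1,30,0,0,0,0.32],
    [0,1,60,0,0,0,0.32],
    [0,1,84,0,0,0,0.32],
    [0,1,84,0,0,0,0.32]
  ]
}}

```text
clock: 14.62
position: [0.4786, -0.1221, 0.182]
eef_rot: [0.972, 0.234, -0.002, -0.002]
force: [-0.3, 0.9, 0.4]
width: 0.0321
grasp_force: 0.0
```

```bash
python3 - <<'E'
from h import *
rows([lever(.14*i,.184) for i in range(1,9)])
E
```

```text
[1.0, 13.4, -2.0] [-0.3, 0.2, -7.5]
[3.5, 25.7, -2.1] [-0.3, 0.2, -15.5]
[7.7, 37.6, -2.2] [-0.3, 0.1, -23.5]
[13.5, 48.8, -2.2] [-0.3, 0.1, -31.5]
[20.8, 59.0, -2.3] [-0.3, 0.1, -39.5]
[29.5, 68.1, -2.4] [-0.3, 0.1, -47.6]
[39.4, 76.0, -2.4] [-0.3, 0.1, -55.6]
[50.2, 82.3, -2.5] [-0.3, 0.0, -63.6]
```

>>> {"method": "step_arm", "body": {
  "moves": [
    [1,13.5,-1,0,0,-8,0.32],
    [3.5,26,-1,0,0,-16,0.32],
    [8,38,-1,0,0,-24,0.32],
    [13.5,49,-1,0,0,-32,0.32],
    [21,59,-1,0,0,-40,0.32],
    [29.5,68,-1,0,0,-48,0.32],
    [39.5,76,-1,0,0,-56,0.32],
    [50,82,-1,0,0,-64,0.32]
  ]
}}

```text
clock: 15.62
position: [0.5611, -0.1725, 0.1861]
eef_rot: [0.699, 0.715, -0.0, -0.002]
force: [-4.1, 2.5, -0.7]
width: 0.0319
grasp_force: 1.7
```

```bash
python3 - <<'E'
from h import *
rows([lever(c,.184) for c in (1.25,1.4,1.55,1.7,1.8,1.9,2.0,2.08)])
E
```

```text
[0.5, 11.3, 2.1] [-0.1, -0.1, -6.8]
[3.1, 24.5, 2.1] [-0.1, -0.2, -15.4]
[7.7, 37.2, 2.1] [-0.1, -0.2, -24.0]
[14.0, 49.1, 2.0] [-0.1, -0.2, -32.6]
[19.3, 56.4, 2.0] [-0.1, -0.2, -38.3]
[25.2, 63.2, 2.0] [-0.1, -0.2, -44.1]
[31.8, 69.3, 2.0] [-0.1, -0.2, -49.8]
[37.4, 73.7, 2.0] [-0.1, -0.2, -54.4]
```

>>> {"method": "step_arm", "body": {
  "moves": [
    [0.5,11,1,0,0,-7,0.32],
    [3,24.5,2,0,0,-15,0.32],
    [7.5,37,2,0,0,-24,0.32],
    [14,49,2,0,0,-33,0.32],
    [19,56.5,2,0,0,-38,0.32],
    [25,63,2,0,0,-44,0.32],
    [32,69,2,0,0,-50,0.32],
    [37.5,74,2,0,0,-54,0.32]
  ]
}}

```text
clock: 16.62
position: [0.6349, -0.1364, 0.1854]
eef_rot: [0.3, 0.954, -0.002, 0.0]
force: [-3.2, -3.1, 1.1]
width: 0.0316
grasp_force: 2.0
```

>>> {"method": "step_arm", "body": {
  "moves": [
    [0,2,0,0,0,0,0.32],
    [0,4,0,0,0,0,0.32],
    [0,4,0,0,0,0,0.32]
  ]
}}

```text
clock: 17.0
position: [0.6376, -0.1336, 0.1853]
eef_rot: [0.303, 0.953, -0.002, 0.001]
force: [-2.0, -5.7, 3.0]
width: 0.0321
grasp_force: 2.9
```

>>> {"method": "step_arm", "body": {
  "moves": [
    [0,2,0,0,0,0,0.32],
    [0,4,0,0,0,0,0.32],
    [0,4,0,0,0,0,0.32]
  ]
}}

```text
clock: 17.38
position: [0.6377, -0.1335, 0.1851]
eef_rot: [0.304, 0.953, -0.005, -0.0]
force: [-6.9, -10.9, 4.2]
width: 0.032
grasp_force: 6.8
```

```bash
python3 - <<'E'
from h import *
rows([lever(c,.184) for c in (2.0,2.05,2.08)])
E
```

```text
[3.2, -9.2, 1.2] [-0.5, 0.2, 3.6]
[3.1, -4.7, 1.2] [-0.5, 0.2, 0.7]
[3.1, -2.0, 1.1] [-0.5, 0.2, -1.0]
```

>>> {"method": "step_arm", "body": {
  "moves": [
    [0,5,0,0,0,0,0.32],
    [0,9,0,0,0,0,0.32],
    [0,9,0,0,0,0,0.32]
  ]
}}

```text
clock: 17.75
position: [0.6379, -0.1334, 0.1848]
eef_rot: [0.307, 0.952, -0.012, -0.004]
force: [-18.9, -25.6, 6.2]
width: 0.0322
grasp_force: 15.8
```

>>> {"method": "step_arm", "body": {
  "moves": [
    [0,-8,0,0,0,0,0.32],
    [0,-8,0,0,0,0,0.32],
    [0,-8,-40,0,0,0,0.32],
    [0,-8,-90,0,0,0,0.32],
    [-60,-8,-120,0,0,0,0.32],
    [-120,-8,-140,0,0,0,0.32],
    [-160,-8,-140,0,0,0,0.32],
    [-160,-8,-140,0,0,0,0.32]
  ]
}}

```text
clock: 18.75
position: [0.7563, -0.216, 0.3006]
eef_rot: [0.302, 0.953, 0.001, -0.002]
force: [0.5, 0.1, -1.1]
width: 0.032
grasp_force: 0.0
```

```bash
python3 - <<'E'
from workcell import robot,get_image
import cv2
print(robot.get_state()["position"])
a=get_image("scene")["color"][110:305,190:440,::-1];cv2.imwrite("pics/s4.png",cv2.resize(a,None,fx=3,fy=3,interpolation=cv2.INTER_CUBIC))
a=get_image("top")["color"][105:265,200:395,::-1];cv2.imwrite("pics/t4.png",cv2.resize(a,None,fx=3.75,fy=3.75,interpolation=cv2.INTER_CUBIC))
E
```

```text
[ 0.75631524 -0.2160291   0.30059594]
```

View pics/s4.png

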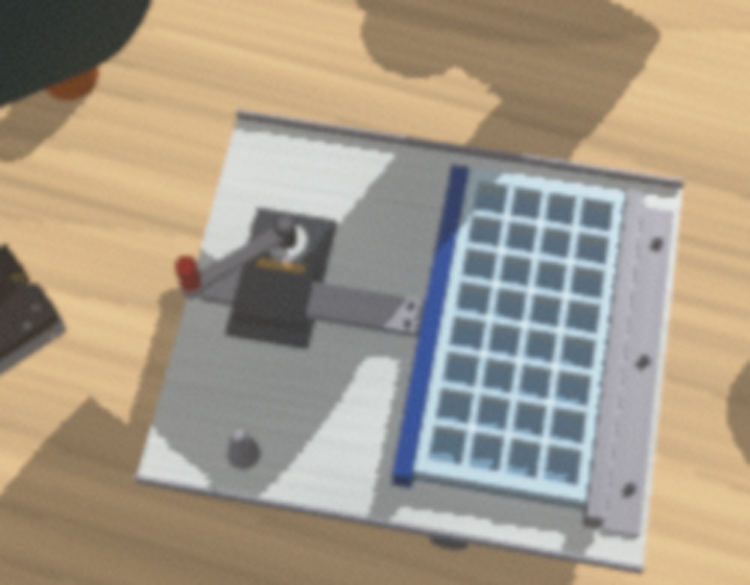

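View pics/t4.png

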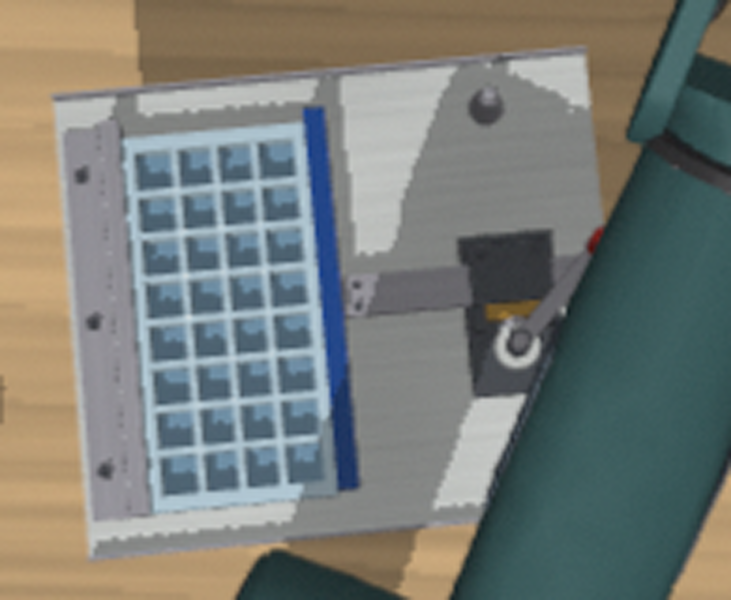

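The mould is square and tight against the stop, from (125,140) to (155,510) in the top view. The lever is locked (red handle at 600,240), the nozzle is where it was at (487,103), and the arm is clear.

```bash
python3 -c "
from workcell import ticket
print(ticket.sign_off())"
```

```text
the job is handed in; nothing more can be done
None
```

The mould is clamped square and tight against the fixed stop and the lever is back at its locked stop; I handed the job in at about 19 s with the arm clear, and never touched the nozzle, jar, bowl or palette knife.

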